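Transfer turned feet to the fitting rack in reverse order

ROBOT

A 6-joint arm with a two-finger parallel gripper is mounted at the origin on the work surface. World frame = base frame: x ahead of the robot, y to its left, z up, the work surface at z = 0. Lengths are in m, angles in degrees, forces in N, time in s.
With the tool pointing down it reaches from about 0.4 to 0.825 m from the base axis. Payload 7 kg.
Tool frame: the origin (TCP) lies midway between the tips of the shut fingers; the grasp point (between the pads) lies 19 mm behind it (hold_point_z is the distance from the TCP to the grasp point, in m); z points along the fingers, y is the line along which they close (so a half turn about z gives the same grasp; the last joint's range is limited). The gripper opens to 88 mm and grips with 3 to 60 N. Pads are 19 mm wide; open, the fingers measure 130 mm over their backs; the gripper's body (78 mm by 193 mm) begins 47 mm behind the grasp point.
Start: joints at [-58.551, 20.546, 0.682, 0, -70.136, -16.507], TCP at [0.174, -0.652, 0.227] pointing down, gripper open.
Joint ranges: [-176.03, 176.03], [-82.01, 121.73], [-58.28, 71.71], [-173.87, 95.51], [-174.79, -0.11], [-173.66, 173.66]. Speed limits (degrees/s): [136.94, 136.94, 172.46, 180, 180, 180].

INTERFACE

Orientations are given as [roll, pitch, yaw] about the fixed x, y, z axes, in that order (R = Rz(yaw) Ry(pitch) Rx(roll)).
In Python, from plant import get_state, capture, close_job, hold_point_z gives the robot as it stands.
- The arm moves only by the shell command python3 -m inch 'ROWS' [FORCE]. ROWS is text: rows parted by semicolons, each of 5 numbers parted by spaces: the shift along the tool's x, y, z normalised to -1 to 1, where 1 is 0.15 m, then the turn about the tool's z normalised to -1 to 1, where 1 is 360 degrees, then the opening, from 0 (shut) to 1 (fully open). In form: tx ty tz spin grip; .... A call has exactly 8 rows; each row shifts and turns the commanded pose from where the row before left it, along the tool's axes as they then stand; what a row does not reach is not made up. A row lasts 1/8 s, in which the tool goes at most 62.5 mm and 10.7 degrees, less where a joint would pass 70% of its speed; a pose out of reach is approached as far as the arm can. A call with a number of a shift or a turn outside -1 to 1 is refused whole. A call with a gripper value outside its range is refused whole. The fingers move at their own pace and stop on an object; FORCE is the grip in N (left out, the last holds). Time passes only in rows, so rows that do not move let the fingers close, or fill a call up. It gives the time, the measured TCP pose, the force, the opening and the grip force at its end, in the units of the state.
- get_state(): the state, without advancing time (a new reading comes with each control period).
- capture(name): name is "scene" or "top" or "wrist"; returns a dict with "color" (400x640x3 uint8, blue, green, red), "mtx" (3x3 intrinsics, pixels), "dist_coeffs" ([k1, k2, p1, p2, k3] as OpenCV has them; the pictures are not rectified), "R" (3x3) and "t" (3): a world point X has camera coordinates R X + t. Camera axes: x right, y down, z forward; pixel columns grow to the right and rows downward; lengths in m; the calibration is good to about 2 mm. A picture is of the moment at which its call begins. There is no depth.
- close_job(): hands the job in; it is judged then, once.
The state is a dict: "time_s": time; "joints": joint angles; "qd": joint speeds; "joint_torque": joint torques, N m; "tcp_pos": TCP position; "eef_rot": TCP orientation; "contact_force": force on the tool from outside, world axes, zero at the start; "moment": the same for the moment, N m; "gripper_width": finger opening in m; "gripper_force": force on a finger pad.
Only numpy, scipy, OpenCV 4.12 (cv2) and the standard library are available. Lean on these libraries where they do the work, as an engineer would, in place of code of your own. Each camera call takes 0.05 s, during which the arm holds its last target. There are 200 camera calls.

TASK

The four turned wooden feet on the plywood finishing board have each been fitted to their own place on a cabinet; move them all to the dark fitting rack, one in each compartment, in reverse order, so that my colleague across the bench sees them in the order I see now: the foot now furthest left goes furthest right, and so on through the row. Keep each foot upright, set it down rather than dropping it, and leave all four standing flat on the rack's floor.

Things in the scene. Friction and masses are not known exactly. Their poses are not given: they have to be found in the camera images.
- bun: Turned beech foot, loose, 0.1 kg, upright on its pad (mm): squat bun-shaped foot, 46 tall, widest 56 diameter (straight from 14 to 32 above its underside), underside 46 diameter; grip it by the widest part. Round about its z axis (up); origin at the centre of its underside.
- ball: Turned beech foot, loose, 0.1 kg, upright on its pad (mm): foot with a round ball on a disc: 68 tall, ball 48 diameter with its widest part 40 to 50 above the underside, narrow 26 neck at 13 to 24, disc 46 diameter and 11 thick at the bottom; grip it by the ball. Round about its z axis (up); origin at the centre of its underside.
- column: Turned beech foot, loose, 0.1 kg, upright on its pad (mm): tallest foot: a straight plain pillar 30 diameter, from 16 to 90 (its flat top) above the underside, on a 46 diameter disc 12 thick; grip it by the pillar. Round about its z axis (up); origin at the centre of its underside.
- mushroom: Turned beech foot, loose, 0.1 kg, upright on its pad (mm): foot with a wide flat cap: 70 tall, cap 54 diameter with a straight rim from 52 to 66 above the underside, thin 26 stem below it, on a 46 diameter disc 12 thick; grip it by the rim of the cap. Round about its z axis (up); origin at the centre of its underside.
- bun_pad: Fixed square dark rubber pad, 64 x 64 x 10 mm, on the finishing board; the bun foot stands on it at the start (all four pads look alike). It stays where it is, so it marks that foot's original place in the row. Origin at the centre of its underside; top 10 mm above.
- ball_pad: Fixed square dark rubber pad, 64 x 64 x 10 mm, on the finishing board; the ball foot stands on it at the start (all four pads look alike). It stays where it is, so it marks that foot's original place in the row. Origin at the centre of its underside; top 10 mm above.
- column_pad: Fixed square dark rubber pad, 64 x 64 x 10 mm, on the finishing board; the column foot stands on it at the start (all four pads look alike). It stays where it is, so it marks that foot's original place in the row. Origin at the centre of its underside; top 10 mm above.
- mushroom_pad: Fixed square dark rubber pad, 64 x 64 x 10 mm, on the finishing board; the mushroom foot stands on it at the start (all four pads look alike). It stays where it is, so it marks that foot's original place in the row. Origin at the centre of its underside; top 10 mm above.
- board: Fixed pale plywood board, 76 mm deep (x), 12 mm thick; four rubber pads on it in a row at its y = -126, -42, 42, 126 mm; y points to the robot's left (turned at most 7 degrees). It runs on to y = -235, where a dark oil tin (38 diameter, 55 tall) stands at y = -207. Origin at its underside, midway along the row of pads. It lies nearer to the robot than the rack, or beyond it.
- rack: Fixed dark wooden rack, 84 mm deep (x), 344 long (y), empty; four open compartments in a row, centred at its y = -126, -42, 42, 126 mm (x = 0), each 68 (x) by 76 mm (y) inside. Floor 8 mm above the origin, walls 8 thick reaching 18 mm above the origin. Origin at the centre of its underside; y points to the robot's left (turned at most 7 degrees).
Things that resemble listed ones, but are neither listed nor needed, are in the scene too. What is shaped like the column but green is not meant.

How it is judged (in metres and radians):
At the end, for the whole second after the job is handed in: Each foot stands upright (within 0.1 rad), at rest, on the floor of the rack compartment that mirrors its place on the board (its pad at y on the board, the foot within 18 mm of -y along the rack and 18 mm of its centre line across it; underside within 4 mm of the compartment floor height) (((y of bun_pad in the frame of board between -0.146 and -0.106 m and y of bun in the frame of rack between 0.108 and 0.144 m) or (y of bun_pad in the frame of board between -0.062 and -0.022 m and y of bun in the frame of rack between 0.024 and 0.06 m) or (y of bun_pad in the frame of board between 0.022 and 0.062 m and y of bun in the frame of rack between -0.06 and -0.024 m) or (y of bun_pad in the frame of board between 0.106 and 0.146 m and y of bun in the frame of rack between -0.144 and -0.108 m)) and x of bun in the frame of rack between -0.018 and 0.018 m and z of bun in the frame of rack between 0.004 and 0.012 m and angle between each of bun, ball, column, mushroom's own z axis and vertical below 0.1 rad and linear speed of each of bun, ball, column, mushroom below 0.02 m/s and angular speed of each of bun, ball, column, mushroom below 0.3 rad/s and ((y of ball_pad in the frame of board between -0.146 and -0.106 m and y of ball in the frame of rack between 0.108 and 0.144 m) or (y of ball_pad in the frame of board between -0.062 and -0.022 m and y of ball in the frame of rack between 0.024 and 0.06 m) or (y of ball_pad in the frame of board between 0.022 and 0.062 m and y of ball in the frame of rack between -0.06 and -0.024 m) or (y of ball_pad in the frame of board between 0.106 and 0.146 m and y of ball in the frame of rack between -0.144 and -0.108 m)) and x of ball in the frame of rack between -0.018 and 0.018 m and z of ball in the frame of rack between 0.004 and 0.012 m and ((y of column_pad in the frame of board between -0.146 and -0.106 m and y of column in the frame of rack between 0.108 and 0.144 m) or (y of column_pad in the frame of board between -0.062 and -0.022 m and y of column in the frame of rack between 0.024 and 0.06 m) or (y of column_pad in the frame of board between 0.022 and 0.062 m and y of column in the frame of rack between -0.06 and -0.024 m) or (y of column_pad in the frame of board between 0.106 and 0.146 m and y of column in the frame of rack between -0.144 and -0.108 m)) and x of column in the frame of rack between -0.018 and 0.018 m and z of column in the frame of rack between 0.004 and 0.012 m and ((y of mushroom_pad in the frame of board between -0.146 and -0.106 m and y of mushroom in the frame of rack between 0.108 and 0.144 m) or (y of mushroom_pad in the frame of board between -0.062 and -0.022 m and y of mushroom in the frame of rack between 0.024 and 0.06 m) or (y of mushroom_pad in the frame of board between 0.022 and 0.062 m and y of mushroom in the frame of rack between -0.06 and -0.024 m) or (y of mushroom_pad in the frame of board between 0.106 and 0.146 m and y of mushroom in the frame of rack between -0.144 and -0.108 m)) and x of mushroom in the frame of rack between -0.018 and 0.018 m and z of mushroom in the frame of rack between 0.004 and 0.012 m); the robot touches nothing.
It fails at once if a foot was knocked over (angle between any of bun, ball, column, mushroom's own z axis and vertical above 0.7 rad).
It fails at once if a foot was dropped: touching nothing, more than 25 mm above the rack's floor ((contact force between bun and anything else below 0.02 N and z of bun in the frame of rack above 0.033 m) or (contact force between ball and anything else below 0.02 N and z of ball in the frame of rack above 0.033 m) or (contact force between column and anything else below 0.02 N and z of column in the frame of rack above 0.033 m) or (contact force between mushroom and anything else below 0.02 N and z of mushroom in the frame of rack above 0.033 m)).
It also fails if it takes over 104 s, if anything falls off the work surface, if the arm or the gripper's body presses on something with over 40 N, if the wrist force passes 120 N, or if a joint passes its speed limit or range.

## Working session

There is one attempt and no reset: what is moved stays moved. The work goes in short steps, Python scripts to look and compute and a shell command to move; the robot and the scene stay as the last step left them, time stands still between calls to the robot, and variables do not carry over. Pictures are saved under pics/ and viewed, at most 14 in all, crops included, and the job is handed in when it is done.

```bash
mkdir -p pics; ls; python3 - <<'E'
from plant import *
import cv2
print(get_state(), hold_point_z)
for n in("scene","top"):
    c=capture(n);cv2.imwrite(f"pics/{n}0.png",c["color"]);print(n,c["mtx"],c["dist_coeffs"],c["R"],c["t"])
E
```

```text
pics
{'time_s': 0.0, 'joints': array([-5.85511751e+01,  2.05912613e+01,  6.34686439e-01, -1.94258850e-02,
       -7.01339364e+01, -1.65072495e+01]), 'qd': array([0.02053742, 0.09390109, 0.07113784, 0.03717227, 0.02817673,
       0.02334614]), 'joint_torque': array([-9.02587344e-04, -5.82722139e+01,  2.93054849e+01,  6.99767634e+00,
        6.89112276e-03, -1.49005054e-04]), 'tcp_pos': array([ 0.17389684, -0.65173085,  0.22563374]), 'eef_rot': array([ 1.79908030e+02, -8.21107262e-03, -1.65065034e+02]), 'contact_force': array([-0.96563454,  0.06392949, -0.23257704]), 'moment': array([ 0.01075016,  0.00179614, -0.01132952]), 'gripper_force': 0.0, 'gripper_width': 0.08779860804256034} 0.0188
scene [[402.01780018   0.         320.52817742]
 [  0.         402.01780018 200.96178519]
 [  0.           0.           1.        ]] [-0.04528794  0.          0.          0.          0.        ] [[-0.3479628   0.937475   -0.00790656]
 [ 0.78131079  0.28531756 -0.55511021]
 [-0.51814606 -0.19933518 -0.83173923]] [ 0.16419552 -0.38688492  1.26920806]
top [[471.02098873   0.         314.79759289]
 [  0.         471.02098873 197.05983174]
 [  0.           0.           1.        ]] [-0.00432122  0.          0.          0.          0.        ] [[-1.34940287e-01 -9.90853726e-01 -1.11068286e-04]
 [-9.67059098e-01  1.31724211e-01 -2.17819726e-01]
 [ 2.15842117e-01 -2.92852467e-02 -9.75989014e-01]] [0.09486002 0.50301486 0.78178457]
```

View pics/scene0.png

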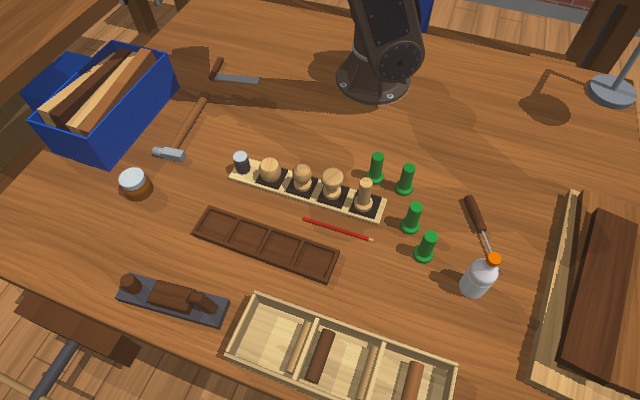

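View pics/top0.png

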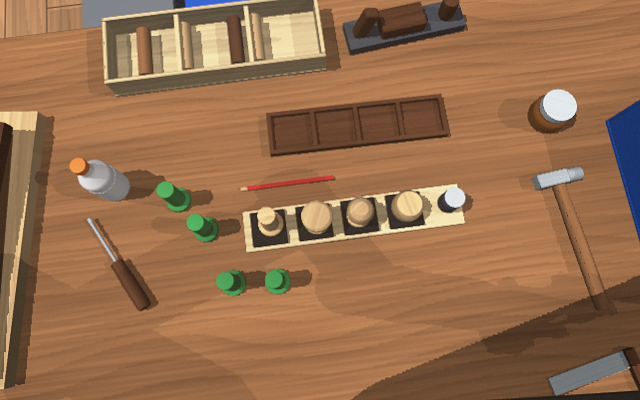

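The row from the tin (scene 240,160) is: bun (270,170), ball (302,180), mushroom (332,185), column (365,197). In the top view these are at 407, 360, 316 and 267 px. Lookalikes are the green columns at top (173,195), (202,227), (230,282), (277,282); the tan column at top (267,220) is the one wanted. Next I'll check this in close crops.

```bash
cat > h.py <<'E'
from plant import *
import cv2, numpy as np
def ray(c,px,z):
    p=cv2.undistortPoints(np.array(px,float).reshape(-1,1,2),c["mtx"],np.array(c["dist_coeffs"])).reshape(-1,2)
    d=np.c_[p,np.ones(len(p))]@c["R"]; C=-np.array(c["R"]).T@c["t"]
    return C+d*((z-C[2])/d[:,2])[:,None]
def proj(c,X):
    return cv2.projectPoints(np.array(X,float).reshape(-1,3),cv2.Rodrigues(np.array(c["R"]))[0],np.array(c["t"]),c["mtx"],np.array(c["dist_coeffs"]))[0].reshape(-1,2)
E
python3 - <<'E'
from h import *
c=capture("top")["color"]
cr=cv2.resize(c[85:265,230:480],None,fx=3.2,fy=3.2,interpolation=cv2.INTER_CUBIC);cv2.imwrite("pics/c1.png",cr)
for p in[(358,110),(290,135),(400,125),(250,160),(450,210),(247,232),(276,236),(300,230),(309,300)]:print(p,c[p[1],p[0]],cv2.cvtColor(c[p[1]:p[1]+1,p[0]:p[0]+1],40)[0,0])
s=capture("scene")["color"]
cv2.imwrite("pics/c2.png",cv2.resize(s[140:290,180:400],None,fx=3.5,fy=3.5,interpolation=cv2.INTER_CUBIC))
E
```

```text
(358, 110) [32 46 69] [ 11 137  69]
(290, 135) [ 48  69 106] [ 11 140 106]
(400, 125) [ 47  70 107] [ 12 143 107]
(250, 160) [ 81 121 173] [ 13 136 173]
(450, 210) [43 46 50] [13 36 50]
(247, 232) [160 210 233] [ 21  80 233]
(276, 236) [44 51 60] [13 68 60]
(300, 230) [42 48 57] [12 67 57]
(309, 300) [ 87 131 189] [ 13 138 189]
```

View pics/c1.png

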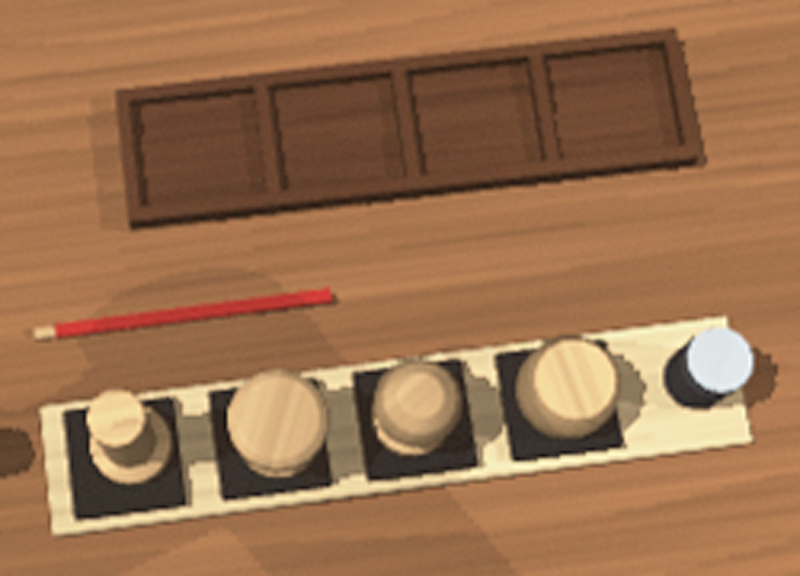

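View pics/c2.png

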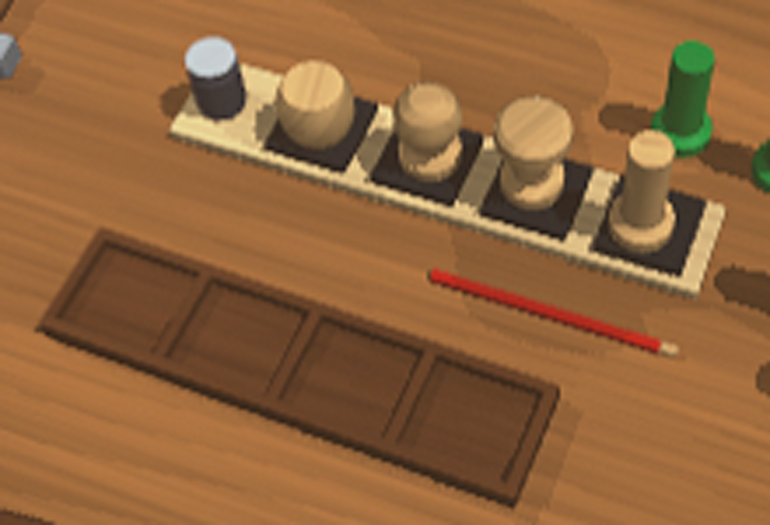

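Crops: the tan column, mushroom, ball and bun stand left to right from +y, with the tin beyond the bun, so the choice is confirmed. The rack is empty. Next I'll triangulate the picked pixels.

```bash
cat > m.py <<'E'
from h import *
T=capture("top");S=capture("scene")
ft=lambda p:np.array(p,float)/3.2+[230,85]-.35
fs=lambda p:np.array(p,float)/3.5+[180,140]-.35
def show(n,tp,sp,z):
    a=ray(T,ft(tp),z)[:,:2];b=ray(S,fs(sp),z)[:,:2];print(n,"\n",np.c_[a,b].round(4).tolist());return a,b
def frame(n,P,L=None):
    # P order: +x+y, +x-y, -x-y, -x+y
    d=(P[0]+P[3]-P[1]-P[2])/2; d2=(P[0]+P[1]-P[2]-P[3])/2
    print(n,"c",P.mean(0).round(4),"len",np.linalg.norm(d).round(4),"dep",np.linalg.norm(d2).round(4),"yaw",np.degrees(np.arctan2(-d[0],d[1])).round(2)); return d/np.linalg.norm(d),P
for q in show("rack",[(118,91),(676,30),(697,158),(131,222)],[(515,498),(42,327),(100,231),(557,388)],.018):frame("rack",q)
for q in show("board",[(42,406),(726,318),(749,442),(53,533)],[(697,292),(173,133),(246,66),(723,206)],.012):
    d,P=frame("board",q); r=(P[1]+P[2])/2; print("pads",[(r+d*(.235+y)).round(4).tolist() for y in(.126,.042,-.042,-.126)])
show("column",[(117,418)],[(652,150)],.112)
show("mush",[(277,421)],[(535,128)],.088)
show("ball",[(416,407)],[(428,115)],.067)
show("bun",[(574,379)],[(316,88)],.067)
E
python3 m.py
```

```text
rack 
 [[0.6972, 0.0951, 0.6975, 0.0985], [0.6908, -0.2472, 0.6932, -0.2419], [0.6079, -0.2437, 0.6114, -0.2429], [0.6137, 0.0968, 0.6166, 0.0982]]
rack c [ 0.6524 -0.0747] len 0.3415 dep 0.0832 yaw -1.03
rack c [ 0.6547 -0.072 ] len 0.3407 dep 0.0814 yaw -0.79
board 
 [[0.5116, 0.1612, 0.5117, 0.1637], [0.5097, -0.2432, 0.5131, -0.2378], [0.4353, -0.2416, 0.4365, -0.2149], [0.4374, 0.1625, 0.4368, 0.1617]]
board c [ 0.4735 -0.0403] len 0.4043 dep 0.0743 yaw -0.28
pads [[0.4743, 0.1186], [0.4739, 0.0346], [0.4735, -0.0494], [0.4731, -0.1334]]
board c [ 0.4745 -0.0318] len 0.3891 dep 0.0765 yaw 0.08
pads [[0.4743, 0.1346], [0.4744, 0.0506], [0.4745, -0.0334], [0.4746, -0.1174]]
column 
 [[0.4791, 0.1109, 0.4803, 0.1131]]
mush 
 [[0.4708, 0.0292, 0.472, 0.0308]]
ball 
 [[0.472, -0.0473, 0.4716, -0.0478]]
bun 
 [[0.4757, -0.1353, 0.4762, -0.1312]]
```

Targets in the rack (c = .6535, -.0735): bun +126, ball +42, mushroom -42, column -126 mm. First move: spin until the fingers close along world x, then travel to above the bun.

```bash
python3 -m inch '0 0 0 -0.026 1;0 0 0 -0.026 1;0 0 0 -0.026 1;0 0 0 -0.026 1;0 0 0 -0.026 1;0 0 0 -0.026 1;0 0 0 -0.026 1;0 0 0 -0.026 1' 25
python3 -m inch '-.216 -.126 .02 0 1;-.216 -.126 .02 0 1;-.216 -.126 .02 0 1;-.216 -.126 .02 0 1;-.216 -.126 .02 0 1;-.216 -.126 .02 0 1;-.216 -.126 .02 0 1;-.216 -.126 .02 0 1'
python3 -m inch '-.216 -.126 .02 0 1;-.216 -.126 .02 0 1;-.216 -.126 .02 0 1;-.216 -.126 .02 0 1;-.216 -.126 .02 0 1;-.216 -.126 .02 0 1;-.216 -.126 .02 0 1;0 0 0 0 1'
```

```text
time_s: 1.3
tcp_pos: [0.174, -0.6521, 0.2265]
eef_rot: [180.0, 0.0, -89.9]
contact_force: [-0.5, -0.4, -0.1]
gripper_width: 0.0874
gripper_force: 0.0
time_s: 2.3
tcp_pos: [0.3265, -0.3924, 0.2026]
eef_rot: [-180.0, -0.0, -90.2]
contact_force: [0.3, 0.4, 0.0]
gripper_width: 0.0879
gripper_force: 0.0
time_s: 3.3
tcp_pos: [0.46, -0.1654, 0.1815]
eef_rot: [-180.0, 0.0, -90.0]
contact_force: [-0.0, -0.6, -0.1]
gripper_width: 0.0878
gripper_force: 0.0
```

```bash
python3 -m inch '-.108 -.054 0 0 1;-.108 -.053 0 0 1;0 0 0.1 0 1;0 0 .1 0 1;0 0 0 0 1;0 0 0 0 1;0 0 0 0 1;0 0 0 0 1'
python3 - <<'E'
from h import *
c=capture("wrist");cv2.imwrite("pics/w1.png",c["color"])
s=get_state();print(s["tcp_pos"])
print(proj(c,[[.476,-.133,.068],[.472,-.0475,.09],[.4735,-.133,.022],[.4735,-.049,.022]]))
E
```

```text
time_s: 4.3
tcp_pos: [0.4754, -0.1348, 0.1519]
eef_rot: [-180.0, 0.0, -90.2]
contact_force: [-0.6, 0.2, 0.2]
gripper_width: 0.0877
gripper_force: 0.0
[ 0.47531928 -0.1347581   0.15186743]
[[316.89181621 206.5713862 ]
 [321.85273733 308.53757801]
 [319.45737935 193.83694878]
 [319.58352786 268.91531665]]
```

View pics/w1.png

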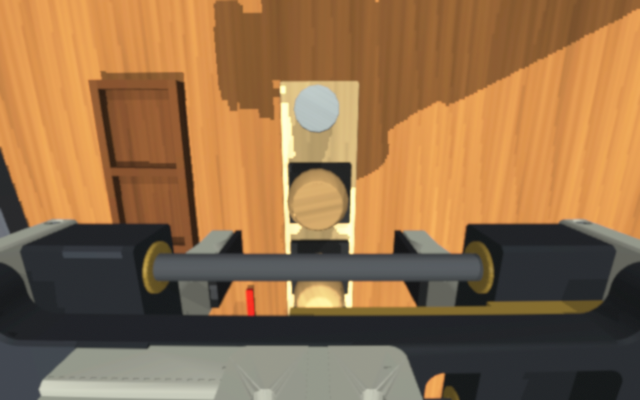

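Wrist view: the bun is at (319,200) between the fingers, matching the prediction to within about 2 mm. Descending and gripping.

```bash
python3 -m inch '-.012 0 .15 0 1;0 0 .15 0 1;0 0 .15 0 1;0 0 .15 0 1;0 0 .12 0 1;0 0 .047 0 1;0 0 0 0 1;0 0 0 0 .4' 25
python3 -m inch '0 0 0 0 .4;0 0 0 0 .4;0 0 0 0 .4;0 0 0 0 .4;0 0 0 0 .4;0 0 0 0 .4;0 0 0 0 .4;0 0 0 0 .4'
```

```text
time_s: 5.35
tcp_pos: [0.4758, -0.1329, 0.0372]
eef_rot: [-179.9, 0.0, -90.2]
contact_force: [-0.2, -0.8, 0.6]
gripper_width: 0.0819
gripper_force: 0.0
time_s: 6.35
tcp_pos: [0.4754, -0.1329, 0.0368]
eef_rot: [-180.0, -0.0, -90.2]
contact_force: [-1.7, 0.7, 5.1]
gripper_width: 0.0549
gripper_force: 25.0
```

```bash
python3 -m inch '0 0 -.04 0 .4;0 0 -.1 0 .4;0 0 -.12 0 .4;0 0 -.12 0 .4;0 0 -.12 0 .4;0 0 -.1 0 .4;0 0 -.05 0 .4;0 0 0 0 .4'
python3 -m inch '-.08 -.08 0 0 .4;-.17 -.165 0 0 .4;-.19 -.185 0 0 .4;-.19 -.185 0 0 .4;-.19 -.185 0 0 .4;-.19 -.185 0 0 .4;-.15 -.14 0 0 .4;-.077 -.075 0 0 .4'
python3 -m inch '0 0 0 0 .4;0 0 .1 0 .4;0 0 .12 0 .4;0 0 .1 0 .4;0 0 .06 0 .4;0 0 0 0 .4;0 0 0 0 .4;0 0 0 0 .4'
```

```text
time_s: 7.35
tcp_pos: [0.4753, -0.1328, 0.1342]
eef_rot: [-180.0, 0.0, -90.2]
contact_force: [-0.5, -0.2, -1.8]
gripper_width: 0.0551
gripper_force: 25.0
time_s: 8.35
tcp_pos: [0.6566, 0.0539, 0.1325]
eef_rot: [179.9, -0.0, -90.1]
contact_force: [0.0, -0.3, -1.2]
gripper_width: 0.0551
gripper_force: 25.0
time_s: 9.35
tcp_pos: [0.6562, 0.0523, 0.0777]
eef_rot: [-179.9, 0.0, -90.2]
contact_force: [0.3, -0.1, -0.0]
gripper_width: 0.0554
gripper_force: 25.0
```

```bash
python3 -m inch '0 0 .08 0 .4;0 0 .1 0 .4;0 0 .08 0 .4;0 0 .05 0 .4;0 0 .03 0 .4;0 0 .01 0 .4;0 0 0 0 .4;0 0 0 0 .4'
python3 - <<'E'
from h import *
c=capture("top")["color"]
cv2.imwrite("pics/t2.png",cv2.resize(c[70:170,240:470],None,fx=3,fy=3,interpolation=cv2.INTER_CUBIC))
E
```

```text
time_s: 10.35
tcp_pos: [0.656, 0.0522, 0.025]
eef_rot: [-180.0, 0.0, -90.2]
contact_force: [0.2, 0.1, -1.3]
gripper_width: 0.0554
gripper_force: 25.0
```

View pics/t2.png

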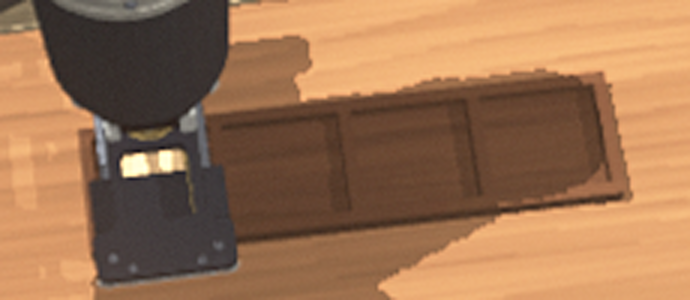

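The gripper is over the leftmost compartment at (150,190) in the crop, with about 2 mm left to lower. Setting the bun down, releasing, then heading to the ball.

```bash
python3 -m inch '0 0 .007 0 .4;0 0 .006 0 .4;0 0 0 0 .4;0 0 0 0 .7;0 0 0 0 1;0 0 0 0 1;0 0 0 0 1;0 0 0 0 1'
python3 -m inch '0 0 -.08 0 1;0 0 -.15 0 1;0 0 -.2 0 1;0 0 -.2 0 1;0 0 -.15 0 1;0 0 -.07 0 1;0 0 0 0 1;0 0 0 0 1'
python3 -m inch '.05 .1 0 0 1;.1 .18 0 0 1;.11 .2 0 0 1;.11 .2 0 0 1;.11 .2 0 0 1;.1 .18 0 0 1;.05 .1 0 0 1;.035 .067 0 0 1'
```

```text
time_s: 11.4
tcp_pos: [0.6558, 0.0521, 0.0225]
eef_rot: [180.0, -0.0, -90.2]
contact_force: [0.7, 0.5, -0.5]
gripper_width: 0.0872
gripper_force: 0.0
time_s: 12.4
tcp_pos: [0.6551, 0.052, 0.149]
eef_rot: [179.9, -0.0, -90.2]
contact_force: [-0.2, -0.2, 0.1]
gripper_width: 0.0874
gripper_force: 0.0
time_s: 13.4
tcp_pos: [0.4706, -0.0475, 0.15]
eef_rot: [-180.0, -0.0, -90.2]
contact_force: [0.1, 1.1, -0.0]
gripper_width: 0.0878
gripper_force: 0.0
```

```bash
python3 - <<'E'
from h import *
c=capture("top")["color"]
cv2.imwrite("pics/t3.png",cv2.resize(c[85:265,230:480],None,fx=3.2,fy=3.2,interpolation=cv2.INTER_CUBIC))
print(get_state()["tcp_pos"])
E
```

```text
[ 0.46974583 -0.04773629  0.14998119]
```

View pics/t3.png

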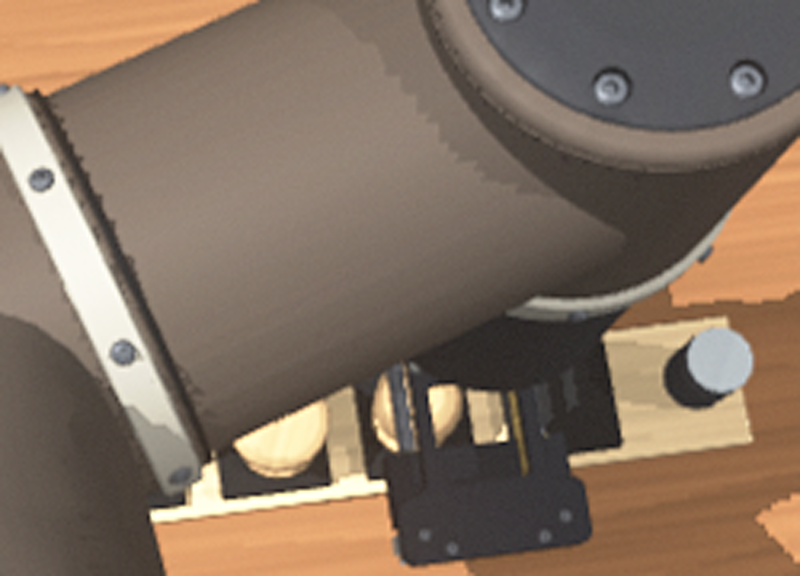

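The arm hides the rack and the ball shows at (415,405). Going on with the ball.

```bash
python3 -m inch '0 -.01 .12 0 1;0 0 .15 0 1;0 0 .15 0 1;0 0 .13 0 1;0 0 .08 0 1;0 0 .05 0 1;0 0 0 0 1;0 0 0 0 .3' 25
python3 -m inch '0 0 0 0 .3;0 0 0 0 .3;0 0 0 0 .3;0 0 0 0 .3;0 0 0 0 .3;0 0 0 0 .3;0 0 0 0 .3;0 0 0 0 .3'
```

```text
time_s: 14.45
tcp_pos: [0.4734, -0.047, 0.0486]
eef_rot: [-179.9, 0.0, -90.2]
contact_force: [-0.3, -0.1, -0.3]
gripper_width: 0.0825
gripper_force: 0.0
time_s: 15.45
tcp_pos: [0.4733, -0.047, 0.0482]
eef_rot: [-180.0, 0.0, -90.2]
contact_force: [1.1, -0.5, 2.9]
gripper_width: 0.0473
gripper_force: 25.0
```

```bash
python3 - <<'E'
from h import *
c=capture("scene")["color"]
cv2.imwrite("pics/s4.png",cv2.resize(c[120:300,170:410],None,fx=3.2,fy=3.2,interpolation=cv2.INTER_CUBIC))
print(get_state()["gripper_width"])
E
```

```text
0.047052426272192895
```

View pics/s4.png

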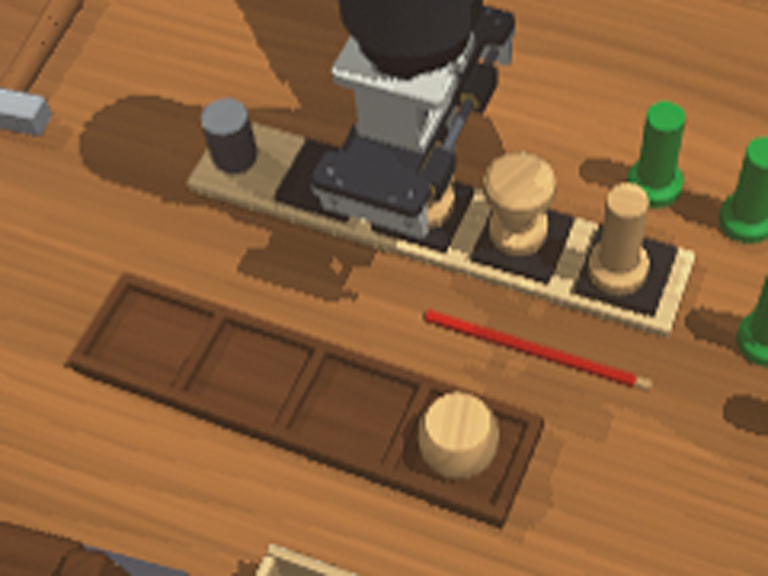

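The bun stands upright in the +126 compartment (crop 460,430) and the ball is gripped. Carrying the ball over.

```bash
python3 -m inch '0 0 -.04 0 .3;0 0 -.1 0 .3;0 0 -.12 0 .3;0 0 -.12 0 .3;0 0 -.12 0 .3;0 0 -.1 0 .3;0 0 -.05 0 .3;0 0 0 0 .3'
python3 -m inch '-.01 -.08 0 0 .3;-.015 -.165 0 0 .3;-.015 -.19 0 0 .3;-.015 -.19 0 0 .3;-.015 -.19 0 0 .3;-.015 -.18 0 0 .3;-.01 -.14 0 0 .3;-.01 -.075 0 0 .3'
python3 -m inch '0 0 .05 0 .3;0 0 .12 0 .3;0 0 .12 0 .3;0 0 .12 0 .3;0 0 .09 0 .3;0 0 .05 0 .3;0 0 0 0 .3;0 0 0 0 .3'
python3 - <<'E'
from h import *
S=capture("scene");print(ray(S,np.array([[460,420]])/3.2+[170,120]-.35,.054))
E
```

```text
time_s: 16.5
tcp_pos: [0.4727, -0.047, 0.1457]
eef_rot: [-180.0, 0.0, -90.2]
contact_force: [0.8, 0.7, -0.6]
gripper_width: 0.0469
gripper_force: 25.0
time_s: 17.5
tcp_pos: [0.6554, -0.0319, 0.1439]
eef_rot: [179.9, -0.0, -90.2]
contact_force: [-0.3, -0.4, -1.8]
gripper_width: 0.047
gripper_force: 25.0
time_s: 18.5
tcp_pos: [0.655, -0.0318, 0.0637]
eef_rot: [-179.9, 0.0, -90.2]
contact_force: [-0.3, 0.4, -0.4]
gripper_width: 0.0471
gripper_force: 25.0
[[0.65398144 0.05148281 0.054     ]]
```

```bash
python3 -m inch '0 0 .05 0 .3;0 0 .06 0 .3;0 0 .04 0 .3;0 0 .02 0 .3;0 0 .012 0 .3;0 0 .008 0 .3;0 0 0 0 .3;0 0 0 0 .3'
```

```text
time_s: 19.55
tcp_pos: [0.6546, -0.0319, 0.0348]
eef_rot: [-180.0, 0.0, -90.2]
contact_force: [-0.4, -0.2, -1.4]
gripper_width: 0.0467
gripper_force: 25.0
```

```bash
python3 -m inch '0 0 .006 0 .3;0 0 0 0 .3;0 0 0 0 .6;0 0 0 0 1;0 0 0 0 1;0 0 0 0 1;0 0 0 0 1;0 0 0 0 1'
python3 -m inch '0 0 -.08 0 1;0 0 -.15 0 1;0 0 -.2 0 1;0 0 -.2 0 1;0 0 -.15 0 1;0 0 -.07 0 1;0 0 0 0 1;0 0 0 0 1'
python3 -m inch '-.03 .1 0 0 1;-.06 .18 0 0 1;-.07 .2 0 0 1;-.07 .2 0 0 1;-.07 .2 0 0 1;-.06 .18 0 0 1;-.04 .1 0 0 1;-.013 .06 0 0 1'
python3 - <<'E'
from h import *
c=capture("wrist");cv2.imwrite("pics/w5.png",c["color"])
print(get_state()["tcp_pos"]);
print(proj(c,[[.4714,.030,.092],[.4714,.03,.022]]))
E
```

```text
time_s: 20.55
tcp_pos: [0.6544, -0.0319, 0.0336]
eef_rot: [180.0, 0.0, -90.2]
contact_force: [-0.5, 0.1, 0.6]
gripper_width: 0.0873
gripper_force: 0.0
time_s: 21.55
tcp_pos: [0.6538, -0.0319, 0.1601]
eef_rot: [179.9, -0.0, -90.2]
contact_force: [0.2, 0.6, -0.1]
gripper_width: 0.0873
gripper_force: 0.0
time_s: 22.55
tcp_pos: [0.4709, 0.0309, 0.1612]
eef_rot: [-180.0, 0.0, -90.1]
contact_force: [0.6, -0.6, 0.4]
gripper_width: 0.0875
gripper_force: 0.0
[0.47033704 0.03082015 0.16114891]
[[316.99164769 208.47746289]
 [317.06860096 189.21327463]]
```

View pics/w5.png

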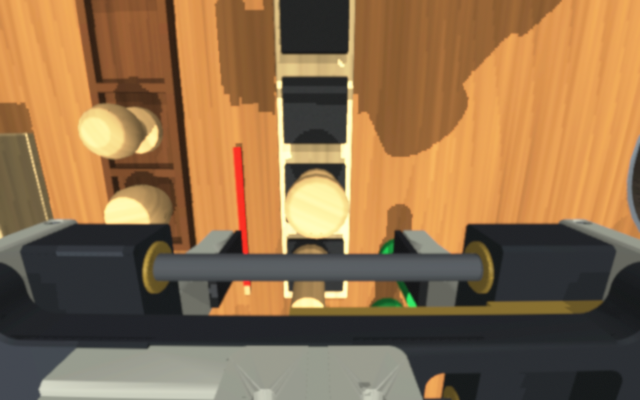

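Wrist view: mushroom cap at (317,204), on target. Both the bun and the ball stand in the rack. Green columns show near (388,250–305), so I'll check finger clearance there first.

```bash
python3 - <<'E'
from h import *
T=capture("top");i=cv2.imread("pics/top0.png");h=cv2.cvtColor(i,40)
m=cv2.inRange(h,(45,80,30),(80,255,255))
n,l,s,ce=cv2.connectedComponentsWithStats(m)
for k in range(1,n):
    if s[k,4]>50: print(ce[k],s[k],ray(T,ce[k],.045)[0,:2].round(3))
S=capture("scene");j=cv2.imread("pics/scene0.png");m=cv2.inRange(cv2.cvtColor(j,40),(45,80,30),(80,255,255))
n,l,s,ce=cv2.connectedComponentsWithStats(m)
for k in range(1,n):
    if s[k,4]>50: print(ce[k],ray(S,ce[k],.045)[0,:2].round(3))
E
```

```text
[173.81804734 196.23816568] [157 181  34  31 676] [0.549 0.277]
[202.31810767 227.10440457] [186 214  33  28 613] [0.486 0.231]
[277.0218254  280.98015873] [265 269  25  25 504] [0.375 0.111]
[230.69886364 282.21022727] [216 270  30  26 528] [0.384 0.19 ]
[376.         168.08661417] [0.379 0.115]
[405.40048544 180.11165049] [0.39  0.194]
[411.88528139 218.26406926] [0.493 0.234]
[425.50404858 247.3805668 ] [0.557 0.28 ]
```

```bash
python3 -m inch '.008 -.008 .12 0 1;0 0 .15 0 1;0 0 .14 0 1;0 0 .12 0 1;0 0 .08 0 1;0 0 .05 0 1;0 0 0 0 1;0 0 0 0 .4' 25
python3 -m inch '0 0 0 0 .4;0 0 0 0 .4;0 0 0 0 .4;0 0 0 0 .4;0 0 0 0 .4;0 0 0 0 .4;0 0 0 0 .4;0 0 0 0 .4'
python3 -m inch '0 0 -.04 0 .4;0 0 -.1 0 .4;0 0 -.12 0 .4;0 0 -.12 0 .4;0 0 -.12 0 .4;0 0 -.1 0 .4;0 0 -.05 0 .4;0 0 0 0 .4'
```

```text
time_s: 23.7
tcp_pos: [0.4732, 0.0296, 0.0626]
eef_rot: [-180.0, 0.0, -90.2]
contact_force: [0.1, -0.6, 0.3]
gripper_width: 0.0822
gripper_force: 0.0
time_s: 24.7
tcp_pos: [0.4729, 0.0294, 0.0623]
eef_rot: [-180.0, -0.0, -90.2]
contact_force: [-2.1, -1.0, 6.3]
gripper_width: 0.0524
gripper_force: 25.0
time_s: 25.7
tcp_pos: [0.473, 0.0295, 0.1599]
eef_rot: [-180.0, 0.0, -90.2]
contact_force: [1.2, 0.0, -1.3]
gripper_width: 0.0529
gripper_force: 25.0
```

```bash
python3 -m inch '.07 -.08 0 0 .4;.13 -.165 0 0 .4;.15 -.185 0 0 .4;.15 -.185 0 0 .4;.15 -.185 0 0 .4;.15 -.185 0 0 .4;.107 -.135 0 0 .4;.06 -.07 0 0 .4'
python3 -m inch '0 0 .05 0 .4;0 0 .12 0 .4;0 0 .12 0 .4;0 0 .12 0 .4;0 0 .1 0 .4;0 0 .08 0 .4;0 0 .03 0 .4;0 0 0 0 .4'
```

```text
time_s: 26.7
tcp_pos: [0.6515, -0.1178, 0.1579]
eef_rot: [179.9, -0.0, -90.2]
contact_force: [-0.2, -0.5, -1.6]
gripper_width: 0.0525
gripper_force: 25.0
time_s: 27.7
tcp_pos: [0.6509, -0.1162, 0.0666]
eef_rot: [180.0, -0.0, -90.2]
contact_force: [-0.0, -0.4, -0.7]
gripper_width: 0.0532
gripper_force: 25.0
```

```bash
python3 -m inch '0 -.013 .03 0 .4;0 0 .03 0 .4;0 0 .025 0 .4;0 0 .015 0 .4;0 0 .01 0 .4;0 0 .007 0 .4;0 0 0 0 .4;0 0 0 0 .4'
```

```text
time_s: 28.7
tcp_pos: [0.6529, -0.1162, 0.0492]
eef_rot: [-180.0, 0.0, -90.2]
contact_force: [0.5, -0.4, -0.9]
gripper_width: 0.0527
gripper_force: 25.0
```

```bash
python3 -m inch '0 0 .006 0 .4;0 0 0 0 .4;0 0 0 0 .7;0 0 0 0 1;0 0 0 0 1;0 0 0 0 1;0 0 0 0 1;0 0 0 0 1'
python3 -m inch '0 0 -.08 0 1;0 0 -.15 0 1;0 0 -.2 0 1;0 0 -.2 0 1;0 0 -.15 0 1;0 0 -.07 0 1;0 0 0 0 1;0 0 0 0 1'
python3 -m inch '-.12 .1 0 0 1;-.22 .17 0 0 1;-.25 .19 0 0 1;-.25 .19 0 0 1;-.25 .18 0 0 1;-.22 .16 0 0 1;-.13 .1 0 0 1;-.07 .055 0 0 1'
python3 - <<'E'
from h import *
c=capture("wrist");cv2.imwrite("pics/w6.png",c["color"])
print(get_state()["tcp_pos"]);
print(proj(c,[[.4797,.112,.112],[.4797,.112,.034]]))
E
```

```text
time_s: 29.7
tcp_pos: [0.6528, -0.1162, 0.0482]
eef_rot: [180.0, -0.0, -90.2]
contact_force: [0.3, -0.1, 0.3]
gripper_width: 0.0876
gripper_force: 0.0
time_s: 30.7
tcp_pos: [0.6522, -0.1161, 0.1747]
eef_rot: [179.9, 0.0, -90.2]
contact_force: [-0.4, 1.1, -0.3]
gripper_width: 0.0878
gripper_force: 0.0
time_s: 31.7
tcp_pos: [0.4808, 0.1115, 0.1751]
eef_rot: [179.9, -0.0, -90.1]
contact_force: [-0.2, -0.0, 0.6]
gripper_width: 0.0875
gripper_force: 0.0
[0.48050946 0.11190396 0.17519727]
[[318.85772818 212.42281665]
 [318.39587186 190.18758602]]
```

View pics/w6.png

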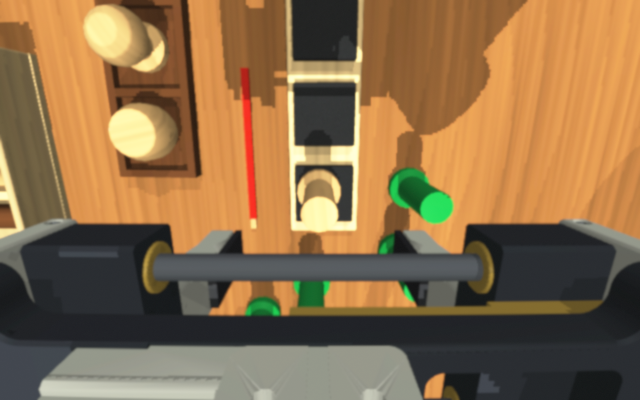

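Column top at (319,213), base (318,190), matching the prediction. The green column's base is at (408,188), clear of the fingers by about 20 mm. Grasping.

```bash
python3 -m inch '0 0 .12 0 1;0 0 .15 0 1;0 0 .15 0 1;0 0 .13 0 1;0 0 .1 0 1;0 0 .06 0 1;0 0 0 0 1;0 0 0 0 .1' 25
python3 -m inch '0 0 0 0 .1;0 0 0 0 .1;0 0 0 0 .1;0 0 0 0 .1;0 0 0 0 .1;0 0 0 0 .1;0 0 0 0 .1;0 0 0 0 .1'
python3 -m inch '0 0 -.04 0 .1;0 0 -.1 0 .1;0 0 -.12 0 .1;0 0 -.12 0 .1;0 0 -.12 0 .1;0 0 -.1 0 .1;0 0 -.05 0 .1;0 0 0 0 .1'
```

```text
time_s: 32.75
tcp_pos: [0.4822, 0.1109, 0.0696]
eef_rot: [-180.0, 0.0, -90.2]
contact_force: [-0.9, -0.7, 0.3]
gripper_width: 0.0823
gripper_force: 0.0
time_s: 33.75
tcp_pos: [0.4817, 0.1108, 0.0691]
eef_rot: [180.0, -0.0, -90.2]
contact_force: [0.6, -0.2, -0.1]
gripper_width: 0.0295
gripper_force: 25.0
time_s: 34.75
tcp_pos: [0.4819, 0.111, 0.167]
eef_rot: [-180.0, 0.0, -90.2]
contact_force: [0.4, -1.0, -1.0]
gripper_width: 0.0295
gripper_force: 25.0
```

```bash
python3 -m inch '.08 -.04 0 0 .1;.15 -.08 0 0 .1;.2 -.11 0 0 .1;.21 -.115 0 0 .1;.21 -.115 0 0 .1;.21 -.115 0 0 .1;.21 -.115 0 0 .1;.21 -.115 0 0 .1'
python3 -m inch '.21 -.115 0 0 .1;.18 -.1 0 0 .1;.12 -.07 0 0 .1;.08 -.043 0 0 .1;0 0 0 0 .1;0 0 .06 0 .1;0 0 .1 0 .1;0 0 .06 0 .1'
```

```text
time_s: 35.75
tcp_pos: [0.6019, -0.1134, 0.1656]
eef_rot: [179.9, -0.0, -90.2]
contact_force: [0.0, 0.7, -1.1]
gripper_width: 0.03
gripper_force: 25.0
time_s: 36.75
tcp_pos: [0.65, -0.1995, 0.1321]
eef_rot: [179.9, 0.0, -90.1]
contact_force: [0.3, 0.2, -1.1]
gripper_width: 0.0297
gripper_force: 25.0
```

```bash
python3 -m inch '0 -.01 .06 0 .1;0 0 .1 0 .1;0 0 .11 0 .1;0 0 .1 0 .1;0 0 .06 0 .1;0 0 .03 0 .1;0 0 .02 0 .1;0 0 0 0 .1'
```

```text
time_s: 37.75
tcp_pos: [0.6524, -0.2002, 0.0619]
eef_rot: [-180.0, -0.0, -90.2]
contact_force: [0.3, -0.1, -0.8]
gripper_width: 0.0297
gripper_force: 25.0
```

```bash
python3 -m inch '0 0 .015 0 .1;0 0 .012 0 .1;0 0 .008 0 .1;0 0 .005 0 .1;0 0 0 0 .1;0 0 0 0 .1;0 0 0 0 .1;0 0 0 0 .1'
```

```text
time_s: 38.75
tcp_pos: [0.6523, -0.2002, 0.0558]
eef_rot: [-180.0, -0.0, -90.2]
contact_force: [0.1, -1.1, -0.6]
gripper_width: 0.0296
gripper_force: 25.0
```

```bash
python3 -m inch '0 0 .005 0 .1;0 0 0 0 .1;0 0 0 0 .4;0 0 0 0 .7;0 0 0 0 1;0 0 0 0 1;0 0 0 0 1;0 0 0 0 1'
python3 -m inch '0 0 -.08 0 1;0 0 -.15 0 1;0 0 -.2 0 1;0 0 -.2 0 1;0 0 -.2 0 1;0 0 -.1 0 1;0 0 0 0 1;0 0 0 0 1'
python3 -m inch '.1 .1 0 0 1;.25 .15 0 0 1;.3 .2 0 0 1;.3 .2 0 0 1;.3 .2 0 0 1;.3 .15 0 0 1;.2 .1 0 0 1;0 0 0 0 1'
python3 - <<'E'
from h import *
a=capture("top")["color"][60:210,230:480];b=capture("scene")["color"][140:290,150:400]
cv2.imwrite("pics/f.png",cv2.resize(np.hstack([a,b]),(800,240),interpolation=cv2.INTER_CUBIC))
E
```

```text
time_s: 39.75
tcp_pos: [0.6523, -0.2002, 0.055]
eef_rot: [-180.0, 0.0, -90.2]
contact_force: [-0.8, 0.1, -0.6]
gripper_width: 0.0794
gripper_force: 0.0
time_s: 40.75
tcp_pos: [0.6516, -0.2, 0.1931]
eef_rot: [179.9, 0.0, -90.2]
contact_force: [-0.3, -0.6, -1.0]
gripper_width: 0.0881
gripper_force: 0.0
time_s: 41.75
tcp_pos: [0.4838, -0.4642, 0.1931]
eef_rot: [179.9, 0.1, -90.4]
contact_force: [0.5, -0.2, 0.4]
gripper_width: 0.0875
gripper_force: 0.0
```

View pics/f.png

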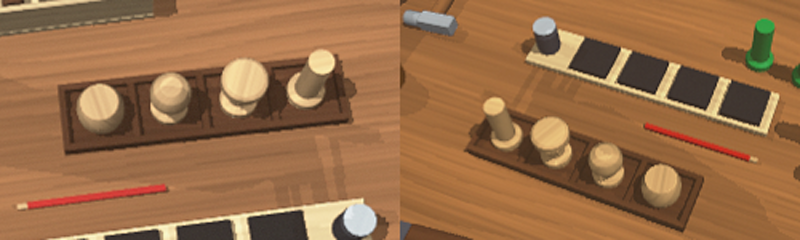

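All four stand in the mirrored compartments: left half, from the left, bun (101,108), ball (170,100), mushroom (243,88), column (310,85). One check of the column's uprightness, then I hand in.

```bash
python3 - <<'E'
from h import *
T=capture("top");S=capture("scene")
a=ray(T,[[320/1.6+229.7,62/1.6+59.7]],.098);b=ray(S,[[94/1.6+149.7,105/1.6+139.7]],.098)
print(a,b)
if max(np.abs(a[0,:2]-[.652,-.2]).max(),np.abs(b[0,:2]-[.652,-.2]).max())<.009: print(close_job())
E
```

```text
[[ 0.65141192 -0.19804723  0.098     ]] [[ 0.64985662 -0.19891376  0.098     ]]
the job is handed in; nothing more can be done
None
```

All four feet stand upright in the rack in reverse order (from your left: bun, ball, mushroom, column), and the job is handed in after about 42 s of the 104 s; the judge's verdict was not shown to me.

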